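# Charge the bead mill and set its timer

### The arm

A 7-joint arm with a two-finger parallel gripper is mounted at the origin on a cart in front of the work surface, level with it; the furniture and walls round the work are solid. World frame = base frame: x ahead of the robot, y to its left, z up, the work surface at z = 0. Lengths are in mm, angles in rad, forces in N, time in s.
With the tool pointing down it reaches from about 400 to 850 mm from the base axis. Payload 4.5 kg.
Tool frame: the origin (TCP) lies at the very end of the fingers, on their centre line; the grasp point (between the pads) lies 19 mm behind it; z points along the fingers, y is the direction in which the jaws open and shut (so a half turn about z gives the same grasp; the last joint's range is limited). The gripper opens to 85 mm and grips with 20 to 120 N. Pads are 22 mm wide; open, the fingers measure 114 mm over their backs; the gripper's body (76 mm by 85 mm) begins 54 mm behind the grasp point. The pads swing forward as they close: fully open they stand 13 mm farther back than shut.
Start: joints at [-1.179, 0.689, -0.195, 1.565, 0.157, 0.902, -0.215], TCP at [218.867, 585.452, 199.817] pointing down, gripper open.
Joint ranges: [-3.01, 3.01], [-0.46, 2.08], [-1.47, 1.51], [0.13, 2.56], [-1, 4.14], [0.04, 2.09], [-2.66, 2.66]. Speed limits (rad/s): [2.57, 2.57, 3.14, 3.14, 3.14, 3.14, 3.14].

### API

Orientations are given as a rotation vector (axis times angle).
In Python, from rig import robot, imaging, workorder gives the robot as it stands.
- The arm moves only by the tool jog_arm, never from a script. Its argument "steps" is one flat list of numbers, 4 for each row, row after row: the shift along the tool's x, y, z in cm, then the turn about the tool's z in degrees. In form: [x, y, z, turn, x, y, z, turn, ...]. A call has 1 to 20 rows; each row shifts and turns the pose as measured when the row begins, along the tool's axes as they then stand; what a row does not reach is not made up. A row lasts 1/10 s, in which the tool goes at most 50 mm and 8.59 degrees, less where a joint would pass 70% of its speed; a pose out of reach is approached as far as the arm can. A call with a gripper value outside its range is refused whole. "gripper" is the opening, from 0 (shut) to 1 (fully open), set as the call begins (left out, the last holds). The fingers move at their own pace and stop on an object; the grip force is fixed at half the most. Time passes only in rows, so rows that do not move let the fingers close. It gives the time, the measured TCP pose, the force and the opening at its end, in the units of the state.
- robot.get_obs(): the state, without advancing time (a new reading comes with each control period).
- imaging.camera(name): name is "side" or "top" or "wrist"; returns a dict with "pixels" (400x640x3 uint8, red, green, blue), "K" (3x3 intrinsics, pixels), "origin" and "rotation" of the camera in the world; the wrist camera has in their place "T_tool_cam" (4x4, takes a point from camera to tool coordinates, whose origin is the TCP and whose axes are the flange's). Camera axes: x right, y up, looking along -z (the intrinsics and any distortion apply to the point x, -y, -z); pixel columns grow to the right and rows downward; lengths in mm; the calibration is good to about 2 mm. A picture is of the moment at which its call begins: read the wrist's pose just before it. There is no depth.
- workorder.job_done(): hands the job in, once; it reports no verdict.
The state is a dict: "clock": time; "joint_pos": joint angles; "dq": joint speeds; "joint_torque": joint torques, N m; "tcp_pos": TCP position; "tool_rot": TCP orientation; "contact_force": force on the tool from outside, world axes, zero at the start; "moment": the same for the moment, N m; "gripper_width": finger opening in mm.
Only numpy, scipy, OpenCV 4.12 (cv2) and the standard library are available. Lean on these libraries where they do the work, as an engineer would, in place of code of your own. Each camera call takes 0.05 s, during which the arm holds its last target. There are 200 camera calls.

### The job

Get the bead mill ready to run: one cup of its carrier already holds a steel grinding ball, so put one dark grey steel ball from the blue block into each of the three empty cups, leaving the white ceramic ball in the block. Then swing the clear lid fully shut without slamming it, and last turn the timer knob until its white pointer is at the red mark. Do not disturb the glassware and other things standing about.

Things in the scene. Friction and masses are not known exactly. Their poses are not given: they have to be found in the camera images.
- mill: bench bead mill, fixed, light grey: 277 mm deep (x from -140 to 137), 200 wide (y), flat top 97 high. +x to its back, +y to its left, origin at worktop height. Dark front panel slopes 25 degrees, from x=-140 z=46 up to x=-30 z=97 mm. Behind it the open chamber with the carrier: x -20 to 102, y -77 to 77, floor z=61, rim z=97 mm
- lid (a joint): flat clear lid in a grey frame over the chamber, 150 mm from hinge to front edge, 186 wide, 8 thick, hinged at the back along the mill's y; rad, 0 = shut flat on the rim, grows as the front edge rises, 1.6 fully open; a friction hinge (0.35 N m) holds it where it is left. A ball that is not down in its cup keeps it from shutting
- lid_hinge (a point): middle of the lid's hinge axis (mid-thickness of the lid), 120 mm behind the mill's origin, 102 mm above the worktop; axes as the mill's
- lid_edge (a point): middle of the lid's front edge on its outer (upper) face; its x axis points from the edge to the hinge, z out of the outer face; a 60 mm wide tab stands 11 mm out beyond the edge
- timer_knob (a joint): black timer knob on the sloped panel; rad, grows as it turns clockwise seen from outside, range 0 to 2.4; 0.3 rad a scale tick, the red triangle on the scale is at 1.50; stays where it is left (0.04 N m)
- knob_grip (a point): point on the knob's axis, in the middle of its grip bar (bar 40 mm long, 11 mm thick, from 6 to 27 mm above the panel; this point 18 mm above); x axis along the bar towards the white pointer end, z out of the panel (25 degrees from vertical, leaning to the mill's front). Skirt 45 mm in diameter, 6 mm high
- knob_pointer (a point): point just outside the white pointer's end of the bar, 30 mm from the knob's axis
- index_mark (a point): inner tip of the red triangle on the scale, 30 mm from the knob's axis; coincides with knob_pointer when the knob is set
- carrier: round carrier, 115 mm in diameter, fixed in the chamber at any angle, with four open steel cups; origin under its centre on the chamber floor, z up. Cup rims 26 mm above the origin (87 mm above the worktop), inside diameter 33 mm, seat inside. A 24 mm high clamping screw stands in the middle
- well_1 (a point): centre that a ball has when seated in cup 1; 36 mm from the carrier's axis; 5 mm below the cup rim, 82 mm above the worktop; this cup already holds steel_ball_4
- well_2 (a point): centre that a ball has when seated in cup 2; 36 mm from the carrier's axis; 5 mm below the cup rim, 82 mm above the worktop; empty at the start
- well_3 (a point): centre that a ball has when seated in cup 3; 36 mm from the carrier's axis; 5 mm below the cup rim, 82 mm above the worktop; empty at the start
- well_4 (a point): centre that a ball has when seated in cup 4; 36 mm from the carrier's axis; 5 mm below the cup rim, 82 mm above the worktop; empty at the start
- steel_ball_1_center (a point): centre of a dark grey steel grinding ball, 25 mm in diameter, 64 g; at the start it lies in the blue storage block (centre about 28 mm above the worktop)
- steel_ball_2_center (a point): centre of a dark grey steel grinding ball, 25 mm in diameter, 64 g; at the start it lies in the blue storage block (centre about 28 mm above the worktop)
- steel_ball_3_center (a point): centre of a dark grey steel grinding ball, 25 mm in diameter, 64 g; at the start it lies in the blue storage block (centre about 28 mm above the worktop)
- steel_ball_4_center (a point): centre of the dark grey steel ball, 25 mm, that already sits in cup 1 of the carrier
- ceramic_ball_center (a point): centre of a white ceramic ball, 25 mm in diameter, in the same storage block among the steel ones; it stays there
- ball_block: blue plastic storage block, 200 x 56 mm, 18 mm high (end cheeks 22 mm), fixed; x along its length, origin under its centre; four balls lie in hollows in one row along x, 46 mm apart
- beaker_small: small glass beaker, 52 mm wide, 58 mm high; origin under its centre; a bystander
- crucible: white porcelain crucible, 41 mm wide, 33 mm high; origin under its centre; a bystander
- pipette_bulb: red rubber pipette bulb, 41 mm wide, 68 mm high; origin under its centre; a bystander
- stopper_2: red rubber stopper, 28 mm wide, 24 mm high; origin under its centre; a bystander

How it is judged (in metres and radians):
On the way, in this order (a step that is already met when the one before it is completed fails the run):
1. every cup holds one steel ball, seated (distance between any of steel_ball_1_center, steel_ball_2_center, steel_ball_3_center, steel_ball_4_center and well_1 below 0.005 m and distance between any of steel_ball_1_center, steel_ball_2_center, steel_ball_3_center, steel_ball_4_center and well_2 below 0.005 m and distance between any of steel_ball_1_center, steel_ball_2_center, steel_ball_3_center, steel_ball_4_center and well_3 below 0.005 m and distance between any of steel_ball_1_center, steel_ball_2_center, steel_ball_3_center, steel_ball_4_center and well_4 below 0.005 m), for 0.2 s.
2. the lid is shut (value of joint lid below 0.05 rad), for 0.2 s.
3. the timer knob's pointer is at the red mark (value of joint timer_knob between 1.4 and 1.6 rad), for 0.2 s.
At the end, for the whole second after the job is handed in: One steel ball lies at rest in each of the four cups (centre within 5 mm of the seated centre), the lid is shut (within 0.05 rad) and the timer knob points at the red mark (within 0.1 rad) (all of step 1 and all of step 3 and linear speed of each of steel_ball_1, steel_ball_2, steel_ball_3, steel_ball_4 below 0.05 m/s and value of joint lid below 0.05 rad); the robot touches nothing.
It fails at once if the ceramic ball is taken or knocked out of its hollow (moved over 15 mm) (distance of ceramic_ball_center from where it was at the start of the episode above 0.015 m).
It fails at once if a bystander is pushed over 30 mm or knocked over (distance of any of beaker_small, crucible, pipette_bulb, stopper_2 from where it was at the start of the episode above 0.03 m or angle between any of beaker_small, crucible, pipette_bulb, stopper_2's own z axis and vertical above 0.5 rad).
It fails at once if the lid is slammed (still closing faster than 2.5 rad/s in its last 0.2 rad) (value of joint lid below 0.2 rad and velocity of joint lid below -2.5 rad/s).
It also fails if it takes over 72 s, if anything falls off the work surface, if the arm or the gripper's body presses on something with over 40 N, if the wrist force passes 120 N, or if a joint passes its speed limit or range.

## Working session

There is one attempt and no reset: what is moved stays moved. The work goes in short steps, Python scripts to look and compute and a tool call to move; the robot and the scene stay as the last step left them, time stands still between calls to the robot, and variables do not carry over. Pictures are saved under pics/ and viewed, about 8 in all and at most 12, crops included, and the job is handed in when it is done.

Besides the shell and the picture viewer there is one more tool, called after ">>>" as name(argument=value, ...) on one line, values as JSON. jog_arm: Moves the arm, as the interface text tells. Its arguments: {"type":"object","properties":{"steps":{"type":"array","items":{"type":"number"}},"gripper":{"type":"number"}},"required":["steps"]}

```bash
mkdir -p pics
cat > h.py <<'E'
import numpy as np, cv2
from scipy.spatial.transform import Rotation as R
from rig import robot, imaging, workorder
def snap(name,fn=None):
    o=robot.get_obs(); c=imaging.camera(name); c=dict(c)
    if 'T_tool_cam' in c:
        T=np.eye(4);T[:3,:3]=R.from_rotvec(o['tool_rot']).as_matrix();T[:3,3]=o['tcp_pos']
        W=T@np.array(c['T_tool_cam']);c['origin']=W[:3,3];c['rotation']=W[:3,:3]
    c['K']=np.array(c['K']);c['origin']=np.array(c['origin']);c['rotation']=np.array(c['rotation'])
    if fn: cv2.imwrite('pics/'+fn,c['pixels'][:,:,::-1])
    return c
def ray(c,u,v):
    d=np.linalg.solve(c['K'],[u,v,1.]); return c['rotation']@np.array([d[0],-d[1],-d[2]])
def onz(c,u,v,z):
    d=ray(c,u,v); return c['origin']+d*(z-c['origin'][2])/d[2]
def proj(c,p):
    q=c['rotation'].T@(np.array(p,float)-c['origin']); q=c['K']@np.array([q[0],-q[1],-q[2]]); return q[:2]/q[2]
E
python3 - <<'E'
from h import *
for n in('top','side'):
    c=snap(n,n+'0.png'); print(n,c['K'].tolist(),c['origin'],c['rotation'].tolist(),[k for k in c])
    np.savez(n+'0.npz',**{k:c[k] for k in('pixels','K','origin','rotation')})
a=cv2.imread('pics/top0.png');b=cv2.imread('pics/side0.png')
o=robot.get_obs();print(o)
E
```

```text
top [[369.4224534770553, 0.0, 316.0080352584265], [0.0, 369.4224534770553, 197.20578712252956], [0.0, 0.0, 1.0]] [ 415.84388896  -64.01126722 1096.44789157] [0.09734768303025969, -0.10342424514450813, -1.5521814408946297] ['pixels', 'K', 'origin', 'rotation']
side [[427.21232699159617, 0.0, 319.1331725980811], [0.0, 427.21232699159617, 193.81492352752926], [0.0, 0.0, 1.0]] [ 279.4148758  -733.92381457  582.75849635] [0.9536586907774598, -0.1676351148678926, -0.3274784690301907] ['pixels', 'K', 'origin', 'rotation']
{'clock': 0.1, 'joint_pos': array([-1.17918321,  0.68991611, -0.1945502 ,  1.56629298,  0.15731417,
        0.90249057, -0.21511307]), 'dq': array([-0.0008762 , -0.00290752, -0.00051045, -0.00362012,  0.00055921,
       -0.00072659, -0.00032889]), 'joint_torque': array([-4.18914380e-03, -5.40596044e+01, -1.27202880e+00, -1.58982950e+01,
        9.26498469e-03,  4.33888825e-03, -8.54673601e-06]), 'tcp_pos': array([218.69334709, 584.78161937, 199.04096237]), 'tool_rot': array([-5.58866769e-01, -3.09129022e+00,  2.67276852e-03]), 'contact_force': array([0.07921203, 1.1356399 , 0.41348895]), 'moment': array([-0.03737381,  0.03779299, -0.00907029]), 'gripper_width': 85.62118975344073}
```

View pics/top0.png

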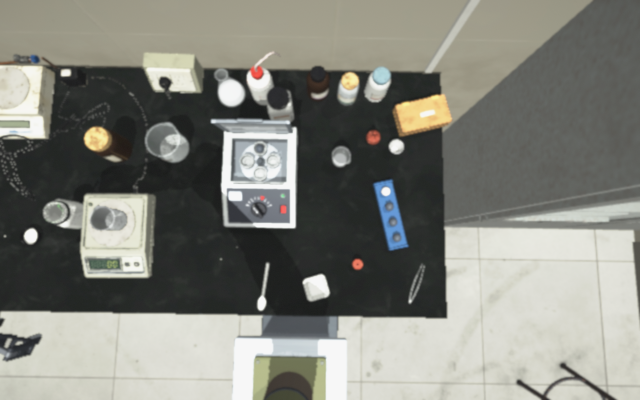

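View pics/side0.png

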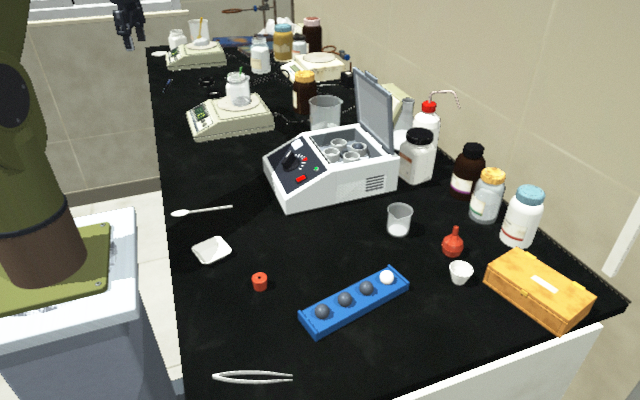

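The top view shows the mill at about (260,175) with the lid standing open, the carrier at (262,160) with one filled cup, and the block at (390,213) with the white ball at its far end. The bystanders are to the right of the mill.

```bash
sed -i "s/c\['rotation'\]=np.array(c\['rotation'\])$/r=np.array(c['rotation']);c['rotation']=r if r.size==9 else R.from_rotvec(r).as_matrix()/" h.py
cat > m.py <<'E'
from h import *
def load(n):
    d=np.load(n+'0.npz');c={k:d[k] for k in d};c['rotation']=R.from_rotvec(c['rotation']).as_matrix();return c
t=load('top');s=load('side')
hsv=cv2.cvtColor(t['pixels'],cv2.COLOR_RGB2HSV)
m=cv2.inRange(hsv,(100,150,60),(120,255,255));m[:,:360]=0;m[:150]=0
ct=max(cv2.findContours(m,0,2)[0],key=cv2.contourArea)
b=cv2.boxPoints(cv2.minAreaRect(ct));
P=np.array([onz(t,*p,18)[:2] for p in b]);print('block',P.round(1),P.mean(0).round(1),[np.linalg.norm(P[i]-P[i-1]).round(1) for i in range(4)])
for p in [(386,191),(390,207),(393,222),(397,237)]: print('ball',onz(t,*p,28).round(1))
for n,p,z in[('fl',(222,227),97*0+46),('fr',(296,228),46),('bl',(223,133),97),('br',(298,130),97),('car',(262,160),87),('beaker',(341,156),30),('red',(374,137),30),('stop',(358,264),20)]: print(n,onz(t,*p,z).round(1))
a=cv2.resize(t['pixels'][110:235,210:310],None,fx=4.4,fy=4.4,interpolation=cv2.INTER_CUBIC)
b=cv2.resize(s['pixels'][60:215,255:410],None,fx=3.5,fy=3.5,interpolation=cv2.INTER_CUBIC)
H=550;im=np.zeros((H,790,3),np.uint8)
a=a[:,:440];b=cv2.resize(b,(350,350));im[:a.shape[0],:a.shape[1]]=a;im[:350,440:]=b
cv2.imwrite('pics/crop.png',im[:,:,::-1])
E
python3 m.py
```

```text
Traceback (most recent call last):
  File "m.py", line 7, in <module>
    ct=max(cv2.findContours(m,0,2)[0],key=cv2.contourArea)
ValueError: max() iterable argument is empty
```

```bash
sed -i "s/(100,150,60),(120/(98,120,50),(125/; s/^ct=/print(t['pixels'].shape,t['pixels'][213,384],hsv[213,384],m.sum())\nct=/" m.py; python3 m.py
```

```text
(400, 640, 3) [100 151 212] [106 135 212] 266475
block [[ 601.  -232.8]
 [ 615.6 -289.5]
 [ 415.4 -334.7]
 [ 401.5 -279.1]] [ 508.4 -284. ] [np.float64(204.8), np.float64(58.6), np.float64(205.2), np.float64(57.2)]
ball [ 575.2 -271.5   28. ]
ball [ 528.4 -282.7   28. ]
ball [ 484.9 -291.    28. ]
ball [ 441.9 -302.1   28. ]
fl [461.6 198.   46. ]
fr [462.2 -11.7  46. ]
bl [720.7 195.2  97. ]
br [733.  -13.6  97. ]
car [648.   85.4  87. ]
beaker [ 677.2 -138.9   30. ]
red [ 736.7 -236.7   30. ]
stop [ 363.1 -190.8   20. ]
```

View pics/crop.png

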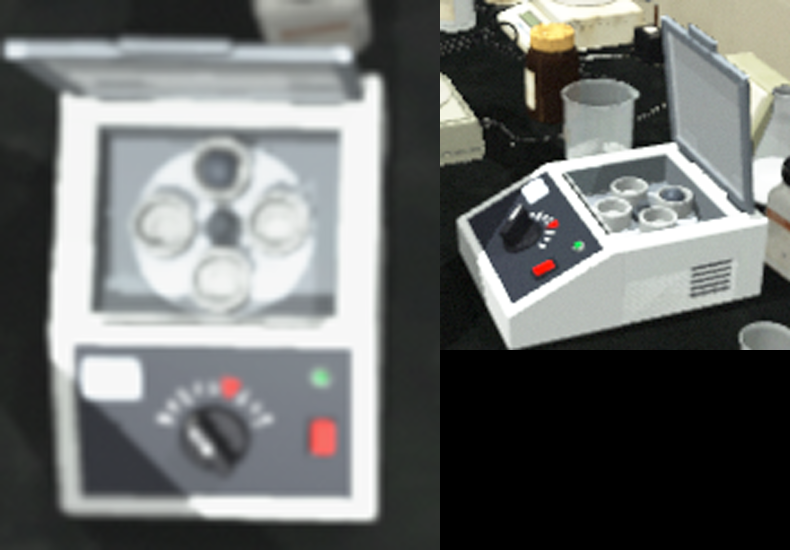

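The crop shows the filled cup at the back (well_1) and the empty ones at left, front and right. The knob's white pointer is to the left and the red mark at the back. I'll start moving towards the block.

```bash
cat >> h.py <<'E'
def yaw(o):  # world angle (deg) of tool y
    y=R.from_rotvec(o['tool_rot']).as_matrix()[:,1]; return np.degrees(np.arctan2(y[1],y[0]))
def shift(d,ya):  # world mm -> tool cm, tool straight down with tool y at angle ya
    a=np.radians(ya); y=np.array([np.cos(a),np.sin(a)]);x=np.array([-y[1],y[0]])
    d=np.array(d,float); return np.array([d[:2]@x,d[:2]@y,-d[2]])/10
def plan(targets,ya=None,start=None):
    o=robot.get_obs(); p=np.array(o['tcp_pos']) if start is None else np.array(start,float); ya=yaw(o) if ya is None else ya
    print('now',p.round(1),'yaw',round(yaw(o),1))
    for q in targets:
        s=shift(np.array(q)-p,ya); n=int(np.ceil(np.linalg.norm(s)/4.8)); print(q,'tot',s.round(2),'rows',n,'each',(s/max(n,1)).round(2)); p=np.array(q,float)
E
python3 - <<'E'
from h import *
exec(open('m.py').read().split("hsv=")[0].replace('from h import *',''))
for n,p in dict(w1=(260.2,149.1),wl=(247.5,161.4),wr=(273.9,160.9),wf=(260.5,173.6)).items(): print(n,onz(t,*p,87).round(1))
for n,p,z in [('knob',(217/4.4+210,437/4.4+110),80),('red',(230/4.4+210,387/4.4+110),80),('lidtopL',(211.5,119.5),255),('lidtopR',(291,122),255)]: print(n,onz(t,*p,z).round(1))
plan([(280,480,310),(460,100,310),(470,-250,200),(487,-292,130)],ya=103,start=(219,585,310))
E
```

```text
w1 [679.1  91.5  87. ]
wl [643.4 125.7  87. ]
wr [646.   52.2  87. ]
wf [609.4  88.2  87. ]
knob [510.5  89.   80. ]
red [542.2  82.   80. ]
lidtopL [704.8 182.9 255. ]
lidtopR [702.   -4.6 255. ]
now [219. 585. 310.] yaw 69.5
(280, 480, 310) tot [ -3.58 -11.6   -0.  ] rows 3 each [-1.19 -3.87 -0.  ]
(460, 100, 310) tot [ -8.99 -41.08  -0.  ] rows 9 each [-1.   -4.56 -0.  ]
(470, -250, 200) tot [  6.9  -34.33  11.  ] rows 8 each [ 0.86 -4.29  1.38]
(487, -292, 130) tot [-0.71 -4.47  7.  ] rows 2 each [-0.36 -2.24  3.5 ]
```

>>> jog_arm(steps=[0,0,-3,-8.4,0,0,-3,-8.4,0,0,-3,-8.4,0,0,-2,-8.3], gripper=0.7)

```text
clock: 0.5
tcp_pos: [217.6, 581.0, 306.6]
tool_rot: [0.382, -3.113, 0.024]
contact_force: [-0.1, -0.1, 0.2]
gripper_width: 59.7
```

>>> jog_arm(steps=[-1.2,-3.9,0,0,-1.2,-3.9,0,0,-1.2,-3.9,0,0,-1,-4.6,0,0,-1,-4.6,0,0,-1,-4.6,0,0,-1,-4.6,0,0,-1,-4.6,0,0,-1,-4.6,0,0,-1,-4.6,0,0,-1,-4.6,0,0,-1,-4.6,0,0])

```text
clock: 1.7
tcp_pos: [474.9, 86.9, 308.7]
tool_rot: [0.41, -3.104, 0.012]
contact_force: [0.9, 0.6, -0.3]
gripper_width: 59.7
```

Run:
```python
from h import *
print(robot.get_obs()['joint_pos'].round(2))
plan([(470,-250,200),(487,-292,130)])
```

```text
[-0.04  0.38 -0.35  1.81  0.16  0.99  1.38]
now [474.9  86.9 308.7] yaw 105.0
(470, -250, 200) tot [  9.21 -32.41  10.87] rows 8 each [ 1.15 -4.05  1.36]
(487, -292, 130) tot [-0.55 -4.5   7.  ] rows 2 each [-0.28 -2.25  3.5 ]
```

>>> jog_arm(steps=[1.2,-4,1.4,0,1.2,-4,1.4,0,1.2,-4,1.4,0,1.1,-4,1.3,0,1.1,-4,1.3,0,1.1,-4,1.3,0,1.1,-4,1.3,0,1.1,-4.2,1.3,1,-0.3,-2.2,3.5,1,-0.3,-2.2,3.5,0])

```text
clock: 2.7
tcp_pos: [485.8, -313.0, 130.6]
tool_rot: [0.338, -3.121, 0.019]
contact_force: [1.1, 0.8, 0.5]
gripper_width: 59.6
```

Run:
```python
from h import *
o=robot.get_obs();print(o['joint_pos'].round(2),o['tcp_pos'],yaw(o))
c=snap('wrist','w1.png')
for p in [(575.2,-271.5,28),(528.4,-282.7,28),(484.9,-291,28),(441.9,-302.1,28)]: print(proj(c,p).round(0))
print(c['origin'],c['K'][0,0])
```

```text
[ 0.63  0.72 -0.24  1.78  0.27  0.67  2.01] [ 485.7547654  -313.01927383  130.59732485] 102.3802155761578
[340. 274.]
[340. 231.]
[342. 188.]
[341. 140.]
[ 409.73641093 -327.27164348  305.332025  ] 309.46425973018916
```

View pics/w1.png

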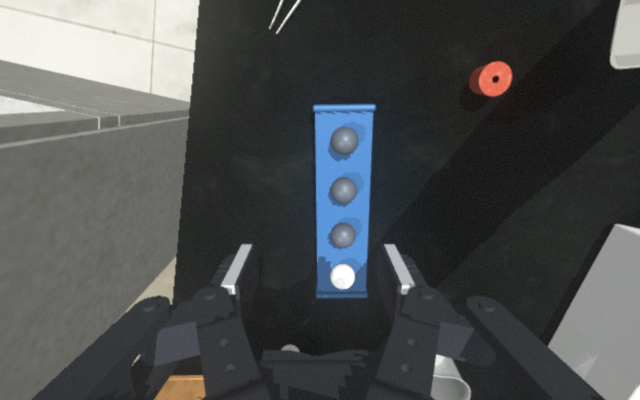

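The wrist view shows the steel balls at about (344,140), (343,190) and (343,236) and the white one at (343,277), 2–5 px from the top-view predictions.

Run:
```python
from h import *
c=snap('wrist'); im=c['pixels']; hsv=cv2.cvtColor(im,cv2.COLOR_RGB2HSV)
m=((hsv[:,:,1]<70)&(hsv[:,:,2]>40)).astype(np.uint8); m[:,:318]=0;m[:,370:]=0;m[:115]=0;m[292:]=0
n,l,s,ce=cv2.connectedComponentsWithStats(m)
P=[]
for i in range(1,n):
    if s[i,4]>150:
        p=onz(c,*ce[i],28); P.append(p); print(s[i],ce[i].round(1),p.round(1))
P=np.array(P);print(np.linalg.norm(np.diff(P,axis=0),axis=1))
plan([(485,-292,80),(485,-292,20)])
```

```text
[335 133  27  27 568] [347.8 146.2] [ 442.  -299.7   28. ]
[335 184  25  26 510] [347.1 196.3] [ 486.8 -289.3   28. ]
[335 230  24  25 469] [346.5 241.9] [ 531.8 -278.9   28. ]
[334 271  26  21 455] [346.1 281.9] [ 574.9 -268.9   28. ]
[46.05980625 46.10051419 44.27323442]
now [ 482.  -314.6  126.7] yaw 102.2
(485, -292, 80) tot [-0.77  2.14  4.67] rows 2 each [-0.38  1.07  2.34]
(485, -292, 20) tot [0. 0. 6.] rows 2 each [0. 0. 3.]
```

>>> jog_arm(steps=[-0.5,1.2,1.5,0,-0.4,1.1,1.5,0,0,0,0,0,0,0,0,0])

```text
clock: 3.2
tcp_pos: [485.7, -288.8, 96.3]
tool_rot: [0.331, -3.112, 0.012]
contact_force: [0.3, -0.5, 0.4]
gripper_width: 59.7
```

Run:
```python
from h import *
plan([(486.3,-289.7,20)])
```

```text
now [ 485.7 -288.8   96.3] yaw 102.1
(486.3, -289.7, 20) tot [-0.04 -0.1   7.63] rows 2 each [-0.02 -0.05  3.81]
```

>>> jog_arm(steps=[0,-0.1,2.5,0,0,0,2.5,0,0,0,1.8,0,0,0,0,0,0,0,0,0])

```text
clock: 3.7
tcp_pos: [490.2, -293.9, 33.6]
tool_rot: [0.331, -3.122, 0.024]
contact_force: [0.0, -0.3, 0.4]
gripper_width: 59.9
```

>>> jog_arm(steps=[0.3,0.5,0.7,0,0,0,0.6,0,0,0,0,0,0,0,0,0])

```text
clock: 4.1
tcp_pos: [487.8, -290.7, 23.2]
tool_rot: [-0.331, 3.121, -0.028]
contact_force: [-0.4, -0.2, -0.5]
gripper_width: 59.8
```

>>> jog_arm(steps=[0.1,0.1,0.3,0,0,0,0,0])

```text
clock: 4.3
tcp_pos: [486.9, -290.1, 20.4]
tool_rot: [-0.33, 3.12, -0.029]
contact_force: [-0.1, -0.3, -0.1]
gripper_width: 59.9
```

>>> jog_arm(steps=[0,0,0,0,0,0,0,0,0,0,0,0,0,0,0,0,0,0,0,0], gripper=0.1)

```text
clock: 4.8
tcp_pos: [487.1, -290.3, 20.5]
tool_rot: [-0.33, 3.12, -0.03]
contact_force: [-0.1, 0.2, -1.1]
gripper_width: 8.7
```

The fingers closed to 8.7 mm, so they missed the ball. I'll look.

Run:
```python
from h import *
c=snap('wrist');s=snap('side')
a=cv2.resize(c['pixels'][100:330,200:480],None,fx=1.4,fy=1.4);b=cv2.resize(s['pixels'][230:350,270:430],None,fx=2.5,fy=2.5)
im=np.zeros((330,800,3),np.uint8);im[:a.shape[0],:a.shape[1]]=a[:,:];im[:b.shape[0],400:400+b.shape[1]]=b
cv2.imwrite('pics/w2.png',im[:,:,::-1]); print(proj(c,(486.8,-289.3,28)))
```

```text
[318.78787964 233.60047849]
```

View pics/w2.png

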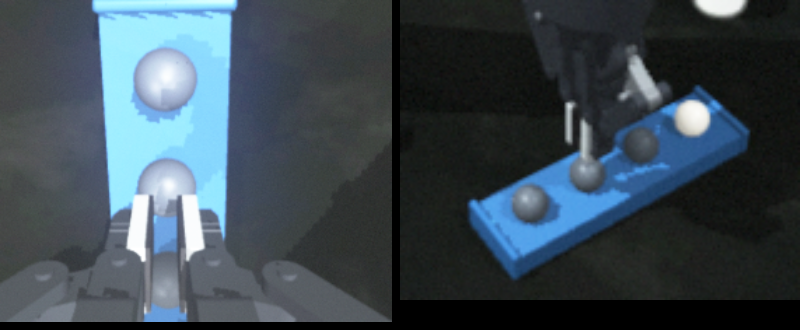

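The fingers shut beyond ball 2, or above it. I'll project the reported TCP into the wrist and side images to see which.

Run:
```python
from h import *
o=robot.get_obs();c=snap('wrist');s=snap('side')
T=R.from_rotvec(o['tool_rot']).as_matrix();p=np.array(o['tcp_pos']);print(T.round(3).tolist(),p)
for dz in(0,-19,-50):
  for x in(-11,0,11):
    q=p+T@np.array([x,0,dz]); w=proj(c,q);v=proj(s,q)
    print(dz,x,'wrist crop',((w-[200,100])*1.4).round(0),'side crop',((v-[270,230])*2.5+[400,0]).round(0))
q=(486.8,-289.3,28);print(((proj(c,q)-[200,100])*1.4).round(),((proj(s,q)-[270,230])*2.5+[400,0]).round())
q=(531.8,-278.9,28);print(((proj(c,q)-[200,100])*1.4).round(),((proj(s,q)-[270,230])*2.5+[400,0]).round())
print(c['origin'])
```

```text
[[-0.978, -0.209, 0.006], [-0.209, 0.978, -0.018], [-0.002, -0.019, -1.0]] [ 487.0932813  -290.3171266    20.47689299]
0 -11 wrist crop [164. 202.] side crop [599. 174.]
0 0 wrist crop [164. 180.] side crop [586. 181.]
0 11 wrist crop [164. 156.] side crop [573. 187.]
-19 -11 wrist crop [164. 224.] side crop [600. 154.]
-19 0 wrist crop [164. 200.] side crop [587. 161.]
-19 11 wrist crop [164. 174.] side crop [573. 168.]
-50 -11 wrist crop [164. 271.] side crop [601. 121.]
-50 0 wrist crop [164. 242.] side crop [588. 128.]
-50 11 wrist crop [164. 212.] side crop [574. 134.]
[166. 187.] [586. 172.]
[168. 280.] [640. 144.]
[ 409.67703188 -303.1307134   194.70642533]
```

>>> jog_arm(steps=[0,0,-1,0,0,0,0,0,0,0,0,0,0,0,0,0], gripper=0.5)

```text
clock: 5.4
tcp_pos: [487.3, -290.2, 31.8]
tool_rot: [-0.33, 3.119, -0.03]
contact_force: [-0.9, -0.2, 0.1]
gripper_width: 42.2
```

Run:
```python
from h import *
o=robot.get_obs();c=snap('wrist');s=snap('side')
T=R.from_rotvec(o['tool_rot']).as_matrix();p=np.array(o['tcp_pos']);print(p,o['gripper_width'])
f=o['gripper_width']/2
a=cv2.resize(c['pixels'][170:320,220:420],None,fx=2,fy=2,interpolation=cv2.INTER_CUBIC);b=cv2.resize(s['pixels'][250:340,290:390],None,fx=4,fy=4,interpolation=cv2.INTER_CUBIC)
def dot(im,u,col): cv2.circle(im,tuple(int(k) for k in u),2,col,-1)
for y,col in((-f,(255,0,0)),(f,(0,255,0))):
  for dz in(0,-19):
    for x in(-11,11):
      q=p+T@np.array([x,y,dz]);dot(a,(proj(c,q)-[220,170])*2,col);dot(b,(proj(s,q)-[290,250])*4,col)
im=np.zeros((360,800,3),np.uint8);im[:300,:400]=a;im[:,400:]=b
cv2.imwrite('pics/w3.png',im[:,:,::-1])
```

```text
[ 487.28244371 -290.2284171    31.78390758] 42.207557238909324
```

View pics/w3.png

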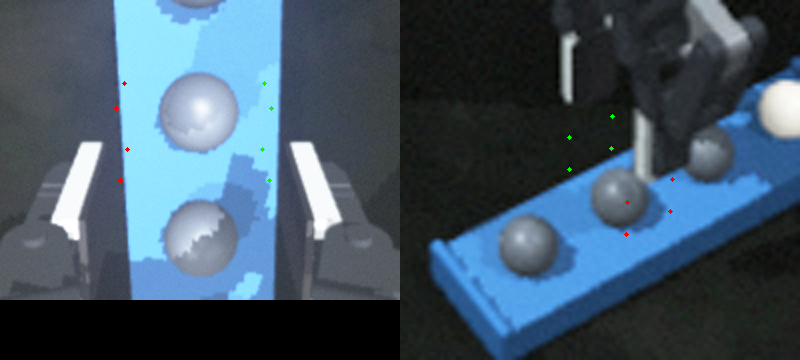

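The real fingertips sit about 23–26 mm short of the reported TCP: the side view has the near finger's end at (645,178), against a predicted (648,222). The lateral position is right. I'll allow for that and go lower, watching the force.

>>> jog_arm(steps=[0,0,1.2,0,0,0,1.2,0,0,0,0,0,0,0,0,0])

```text
clock: 5.9
tcp_pos: [486.6, -290.3, 4.4]
tool_rot: [-0.331, 3.121, -0.028]
contact_force: [0.4, 0.7, -0.1]
gripper_width: 42.6
```

>>> jog_arm(steps=[0,0,0.3,0,0,0,0.2,0,0,0,0,0])

```text
clock: 6.2
tcp_pos: [486.6, -290.2, -1.3]
tool_rot: [-0.331, 3.121, -0.028]
contact_force: [0.6, 0.3, 0.0]
gripper_width: 42.6
```

>>> jog_arm(steps=[0,0,0,0,0,0,0,0,0,0,0,0,0,0,0,0,0,0,0,0], gripper=0.1)

```text
clock: 6.7
tcp_pos: [486.7, -290.2, -0.6]
tool_rot: [-0.331, 3.121, -0.028]
contact_force: [-1.3, -0.9, -0.8]
gripper_width: 18.1
```

Gripped at 18 mm. The reported width reads about 7 mm low, which fits the images. I'll lift and check that the ball comes along.

>>> jog_arm(steps=[0,0,-3,0,0,0,-4,0,0,0,-4,6,0,0,-2.5,6,0,0,0,0,0,0,0,0])

```text
clock: 7.3
tcp_pos: [485.1, -287.4, 137.7]
tool_rot: [0.008, 3.139, -0.025]
contact_force: [-0.5, 0.2, -1.1]
gripper_width: 18.3
```

Run:
```python
from h import *
print(robot.get_obs()['gripper_width'])
plan([(570,-20,135),(609,88,135)])
```

```text
18.260782896770763
now [ 485.1 -287.4  137.7] yaw 89.7
(570, -20, 135) tot [-8.36 26.79  0.27] rows 6 each [-1.39  4.46  0.05]
(609, 88, 135) tot [-3.85 10.82 -0.  ] rows 3 each [-1.28  3.61 -0.  ]
```

>>> jog_arm(steps=[-1.4,4.4,0,0,-1.4,4.4,0,0,-1.4,4.4,0,0,-1.4,4.4,0,0,-1.4,4.4,0,0,-1.4,4.4,0,0,-1.3,3.6,0,0,-1.3,3.4,0,0,-1,2,0,0,0,0,0,0,0,0,0,0])

```text
clock: 8.4
tcp_pos: [600.5, 76.0, 111.5]
tool_rot: [0.005, -3.116, 0.03]
contact_force: [-0.2, -0.2, -1.4]
gripper_width: 18.5
```

Run:
```python
from h import *
o=robot.get_obs();c=snap('wrist');im=c['pixels'].copy();print(o['tcp_pos'],yaw(o),o['gripper_width'])
for p in [(679.1,91.5,87),(643.4,125.7,87),(646,52.2,87),(609.4,88.2,87)]:
    u=proj(c,p);print(u.round(0));cv2.circle(im,tuple(int(k) for k in u),3,(255,0,0),-1)
cv2.imwrite('pics/w4.png',im[:,:,::-1])
```

```text
[600.47189616  75.99939363 111.53574357] 90.19713098365057 18.464996785293177
[338. 312.]
[386. 271.]
[285. 273.]
[335. 227.]
```

View pics/w4.png

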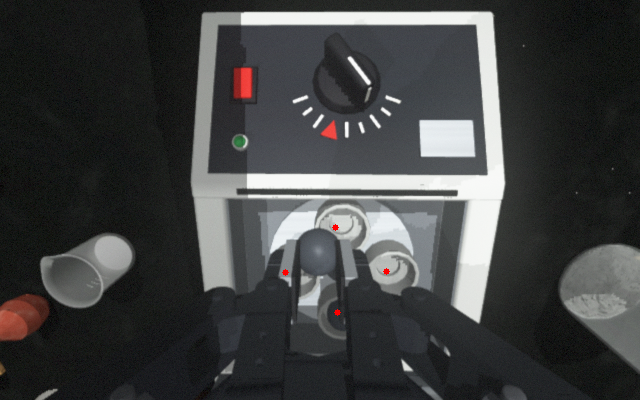

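The wrist view shows the ball held at (320,250), the front cup rim centred at about (341,223) and the left one at about (391,265), each some 5 px off the prediction. The knob pointer is near the first tick at (370,95) and the red mark at (330,130).

Run:
```python
from h import *
c=snap('wrist');o=robot.get_obs();p=np.array(o['tcp_pos']);print(p)
T=R.from_rotvec(o['tool_rot']).as_matrix()
for d in(20,25,30,35): print(d,proj(c,p-T[:,2]*d).round(1))
g=cv2.cvtColor(c['pixels'],cv2.COLOR_RGB2GRAY)
for n,u in dict(front=(341,223),left=(391,265)).items(): print(n,onz(c,*u,87).round(1))
x0,y0=305,190;r=cv2.resize(c['pixels'][190:300,270:420],None,fx=5,fy=5,interpolation=cv2.INTER_CUBIC)
cv2.imwrite('pics/w5.png',r[:,:,::-1])
```

```text
[600.48604984  75.17069092 111.99640307]
20 [315.4 244. ]
25 [315.3 248.3]
30 [315.2 252.8]
35 [315.1 257.6]
front [606.3  92.2  87. ]
left [638.4 129.   87. ]
```

View pics/w5.png

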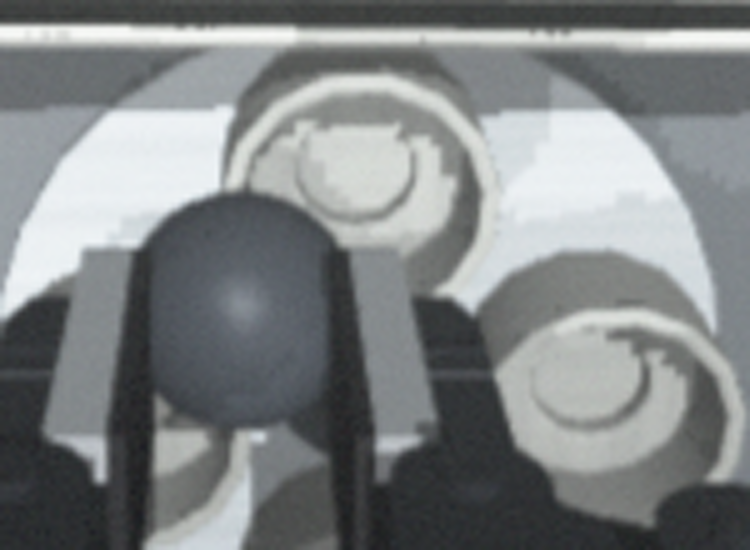

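The crop gives a front rim centre of (342.6,229), a left rim centre of (393.4,275.6) and a ball centre of (318,251.6), so the ball sits about 29 mm behind the TCP.

Run:
```python
from h import *
c=snap('wrist');o=robot.get_obs();p=np.array(o['tcp_pos']);print(p,yaw(o))
T=R.from_rotvec(o['tool_rot']).as_matrix();print(T.round(3).tolist())
for n,u in dict(front=(342.6,229),left=(393.4,275.6)).items(): print(n,onz(c,*u,87).round(1))
b=onz(c,318,251.6,p[2]+29);print('ball',b,b-p)
```

```text
[600.86783181  74.51963525 112.47952954] 90.01786838947282
[[-1.0, -0.0, -0.024], [0.0, 1.0, -0.02], [0.024, -0.02, -1.0]]
front [611.1  92.5  87. ]
left [647.5 130.5  87. ]
ball [601.14233318  76.29681552 141.47952954] [ 0.27450136  1.77718027 29.        ]
```

>>> jog_arm(steps=[-1,1.6,0,0,0,0,0,0,0,0,1,0,0,0,1,0,0,0,0,0,0,0,0,0])

```text
clock: 9.15
tcp_pos: [607.7, 79.1, 89.7]
tool_rot: [-0.016, -3.113, 0.041]
contact_force: [-1.0, -0.4, -0.8]
gripper_width: 17.9
```

>>> jog_arm(steps=[-0.3,0.6,0,0,0,0.6,0,0,0,0,0,0,0,0,0,0])

```text
clock: 9.55
tcp_pos: [611.2, 92.2, 89.6]
tool_rot: [-0.017, -3.113, 0.041]
contact_force: [0.2, -0.0, -0.1]
gripper_width: 18.0
```

>>> jog_arm(steps=[0,-0.1,0.8,0,0,-0.1,0.8,0,0,0,0.3,0,0,0,0,0,0,0,0,0])

```text
clock: 10.05
tcp_pos: [610.2, 89.2, 68.6]
tool_rot: [-0.016, -3.112, 0.042]
contact_force: [0.4, -1.1, -1.2]
gripper_width: 18.0
```

>>> jog_arm(steps=[0,0.1,0,0,0,0,0,0,0,0,0,0,0,0,0,0,0,0,0,0,0,0,-3,0,0,0,-3,0,0,0,-2,0,0,0,0,0], gripper=0.45)

```text
clock: 10.95
tcp_pos: [612.8, 92.5, 151.5]
tool_rot: [-0.017, -3.112, 0.041]
contact_force: [-0.6, 0.4, -0.2]
gripper_width: 38.3
```

Run:
```python
from h import *
o=robot.get_obs();c=snap('wrist');cv2.imwrite('pics/w6.png',c['pixels'][150:330,200:480,::-1]);print(o['gripper_width'])
for p in [(646.5,93,87),(610.5,91.5,82),(645,129,87),(648,57,87)]: print((proj(c,p)-[200,150]).round(0))
plan([(600,-20,150),(532,-279,100)])
```

```text
38.32842281313617
[120.  86.]
[118.  44.]
[163.  85.]
[78. 88.]
now [611.8  92.2 150.1] yaw 89.4
(600, -20, 150) tot [ 1.060e+00 -1.124e+01  1.000e-02] rows 3 each [ 0.35 -3.75  0.  ]
(532, -279, 100) tot [  6.54 -25.97   5.  ] rows 6 each [ 1.09 -4.33  0.83]
```

View pics/w6.png

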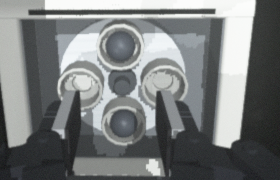

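The wrist view shows the ball seated in the front cup at (122,46) and the left and right cups empty. On to the next steel ball.

>>> jog_arm(steps=[0.9,-4.2,-0.2,0,0.9,-4.2,-0.2,0,0.9,-4.2,-0.2,0,0.9,-4.2,-0.2,0,0.9,-4.2,-0.1,0,0.9,-4.2,0,0,0.9,-4.2,0,0,0.9,-4.2,0,0,0.8,-3,0,0,0,0,0,-6.5,0,0,0,-6.5,0,0,0,0,0,0,0,0])

```text
clock: 12.3
tcp_pos: [514.9, -284.4, 153.2]
tool_rot: [0.344, -3.063, 0.019]
contact_force: [0.3, 0.6, 0.1]
gripper_width: 38.0
```

```bash
cat > balls.py <<'E'
from h import *
o=robot.get_obs()
plan([(531.8,-279.5,-1),(442,-300.5,-1)])
E
python3 balls.py
```

```text
now [ 514.9 -284.4  153.2] yaw 102.8
(531.8, -279.5, -1) tot [-1.76  0.1  15.42] rows 4 each [-0.44  0.02  3.86]
(442, -300.5, -1) tot [ 9.22 -0.05 -0.  ] rows 2 each [ 4.61 -0.03 -0.  ]
```

```bash
cat >> h.py <<'E'
def to(targets,d=29):  # bring the held point (d mm behind the TCP) to each target, full tool axes
    o=robot.get_obs();T=R.from_rotvec(o['tool_rot']).as_matrix();p=np.array(o['tcp_pos'])-d*T[:,2]
    print('held pt',p.round(1),'tcp',o['tcp_pos'].round(1),'z axis',T[:,2].round(3),'yaw',round(yaw(o),1))
    for q in targets: s=T.T@(np.array(q)-p)/10; print(q,s.round(2)); p=np.array(q,float)
E
python3 - <<'E'
from h import *
to([(531.8,-279.5,80),(531.8,-279.5,28)])
E
```

```text
held pt [ 516.5 -283.8  182.2] tcp [ 514.9 -284.4  153.2] z axis [-0.058 -0.019 -0.998] yaw 102.8
(531.8, -279.5, 80) [-2.2   0.14 10.1 ]
(531.8, -279.5, 28) [-0.31  0.03  5.19]
```

>>> jog_arm(steps=[-0.8,0.1,2.5,0,-0.7,0,2.5,0,-0.7,0,2.5,0,0,0,2,0,0,0,0,0,0,0,0,0])

```text
clock: 12.9
tcp_pos: [532.5, -276.1, 52.6]
tool_rot: [0.334, -3.064, 0.017]
contact_force: [-0.3, 0.4, 0.6]
gripper_width: 38.3
```

Run:
```python
from h import *
to([(531.8,-279.5,60),(531.8,-279.5,28)])
```

```text
held pt [ 534.2 -275.6   81.5] tcp [ 532.5 -276.1   52.6] z axis [-0.058 -0.018 -0.998] yaw 102.4
(531.8, -279.5, 60) [ 0.19 -0.32  2.17]
(531.8, -279.5, 28) [-0.19  0.02  3.19]
```

>>> jog_arm(steps=[0.2,-0.3,1,0,0,-0.1,1,0,-0.1,0,1,0,0,0,1,0,0,0,0.7,0,0,0,0,0,0,0,0,0])

```text
clock: 13.6
tcp_pos: [531.2, -282.3, 4.3]
tool_rot: [0.331, -3.068, 0.021]
contact_force: [-0.7, 0.6, 0.9]
gripper_width: 38.2
```

Run:
```python
from h import *
to([(531.8,-279.5,28)])
```

```text
held pt [ 532.7 -281.7   33.2] tcp [ 531.2 -282.3    4.3] z axis [-0.054 -0.019 -0.998] yaw 102.3
(531.8, -279.5, 28) [0.01 0.24 0.52]
```

>>> jog_arm(steps=[0,0.2,0.3,0,0,0,0.2,0,0,0,0,0])

```text
clock: 13.9
tcp_pos: [531.0, -280.4, -0.5]
tool_rot: [0.331, -3.069, 0.022]
contact_force: [0.4, 0.5, 0.4]
gripper_width: 38.5
```

>>> jog_arm(steps=[0,0,0,0,0,0,0,0,0,0,0,0,0,0,0,0], gripper=0.1)

```text
clock: 14.3
tcp_pos: [531.2, -279.9, 0.1]
tool_rot: [0.332, -3.069, 0.021]
contact_force: [-0.1, -0.9, -0.9]
gripper_width: 17.1
```

>>> jog_arm(steps=[0,0,-3,0,0,0,-4,0,0,0,-4,6.5,0,0,-3,6.5,0,0,0,0,0,0,0,0])

```text
clock: 14.9
tcp_pos: [537.7, -277.7, 143.1]
tool_rot: [-0.031, -3.086, 0.03]
contact_force: [-0.2, 0.3, -1.2]
gripper_width: 17.2
```

Run:
```python
from h import *
to([(645,129,160),(645,129,97)])
```

```text
held pt [ 539.3 -277.2  172. ] tcp [ 537.7 -277.7  143.1] z axis [-0.055 -0.019 -0.998] yaw 88.9
(645, 129, 160) [-9.79 40.83 -0.14]
(645, 129, 97) [-0.35  0.12  6.29]
```

>>> jog_arm(steps=[-1,4.4,-0.2,0,-1,4.4,-0.2,0,-1,4.4,-0.2,0,-1,4.4,-0.2,0,-1,4.4,-0.1,0,-1,4.4,-0.1,0,-1,4.4,0,0,-1,4.4,0,0,-1,3,0,0,-0.5,1.5,0,0,0,0,0,0,0,0,0,0])

```text
clock: 16.1
tcp_pos: [631.7, 123.7, 116.9]
tool_rot: [-0.026, -3.054, 0.041]
contact_force: [0.2, -1.2, -0.7]
gripper_width: 17.1
```

Run:
```python
from h import *
to([(645,129,125),(645,129,97)])
```

```text
held pt [634.2 124.4 145.8] tcp [631.7 123.7 116.9] z axis [-0.087 -0.026 -0.996] yaw 89.1
(645, 129, 125) [-1.25  0.53  1.97]
(645, 129, 97) [-0.24  0.08  2.79]
```

>>> jog_arm(steps=[-0.7,0.2,0.9,0,-0.6,0.2,0.9,0,0,0,0,0,0,0,0,0])

```text
clock: 16.5
tcp_pos: [643.4, 117.5, 95.3]
tool_rot: [-0.04, -3.052, 0.05]
contact_force: [0.1, 1.1, -1.0]
gripper_width: 17.3
```

Run:
```python
from h import *
to([(645.5,127.5,97)])
```

```text
held pt [646.  118.5 124.2] tcp [643.4 117.5  95.3] z axis [-0.09  -0.032 -0.995] yaw 88.6
(645.5, 127.5, 97) [-0.16  0.99  2.68]
```

>>> jog_arm(steps=[-0.1,0.9,0,0,0,0,0,0,0,0,1.2,0,0,0,1,0,0,0,0,0,0,0,0,0])

```text
clock: 17.1
tcp_pos: [642.3, 125.9, 71.3]
tool_rot: [-0.041, -3.052, 0.05]
contact_force: [-0.0, 0.7, -1.2]
gripper_width: 17.2
```

Run:
```python
from h import *
to([(645.5,127.5,97)])
```

```text
held pt [644.9 126.8 100.2] tcp [642.3 125.9  71.3] z axis [-0.09  -0.032 -0.995] yaw 88.6
(645.5, 127.5, 97) [-0.08  0.08  0.31]
```

>>> jog_arm(steps=[-0.1,0.1,0.2,0,0,0,0,0])

```text
clock: 17.3
tcp_pos: [643.2, 126.8, 69.0]
tool_rot: [-0.041, -3.051, 0.051]
contact_force: [0.4, -0.1, -0.0]
gripper_width: 17.1
```

>>> jog_arm(steps=[0,0,0,0,0,0,0,0,0,0,0,0,0,0,0,0,0,0,-3,0,0,0,-3,0,0,0,-2,0,0,0,0,0], gripper=0.42)

```text
clock: 18.1
tcp_pos: [650.9, 129.2, 151.9]
tool_rot: [-0.041, -3.052, 0.051]
contact_force: [0.1, -0.4, 0.5]
gripper_width: 35.7
```

Run:
```python
from h import *
o=robot.get_obs();c=snap('wrist');cv2.imwrite('pics/w7.png',c['pixels'][130:330,180:500,::-1])
hsv=cv2.cvtColor(c['pixels'],cv2.COLOR_RGB2HSV)
for n,p in dict(back=(680,94.5,82),front=(611,92.5,82),left=(645,129,82),right=(646,58,82)).items():
    u=proj(c,p).astype(int);print(n,u,hsv[u[1]-2:u[1]+3,u[0]-2:u[0]+3].reshape(-1,3).mean(0).round())
to([(645,129,185),(442,-300.5,150)])
```

```text
back [280 234] [106.  30. 121.]
front [273 154] [106.  27. 149.]
left [319 194] [106.  27. 132.]
right [235 196] [ 63.   5. 163.]
held pt [652.5 129.9 179.3] tcp [649.8 128.9 150.4] z axis [-0.092 -0.033 -0.995] yaw 88.6
(645, 129, 185) [ 0.79 -0.13 -0.5 ]
(442, -300.5, 150) [ 18.67 -43.3    6.75]
```

Colour samples show the front, left and back cups filled and the right one empty. Now the last ball, at a gentler speed because fast moves let the tool tilt.

>>> jog_arm(steps=[1,-2.8,0,0,1.3,-2.9,0,0,1.3,-2.9,0,0,1.3,-2.9,0.2,0,1.3,-2.9,0.2,0,1.3,-2.9,0.2,0,1.3,-2.9,0.2,0,1.3,-2.9,0.2,0,1.3,-2.9,0.2,0,1.3,-2.9,0.2,0,1.3,-2.9,0.2,0,1.3,-2.9,0.2,0,1,-2.9,0.2,0,1,-2,0,0,0,0,0,-6.5,0,0,0,-6.5,0,0,0,0,0,0,0,0])

```text
clock: 19.95
tcp_pos: [439.9, -274.7, 139.8]
tool_rot: [0.311, -2.993, 0.014]
contact_force: [0.2, -0.1, 1.1]
gripper_width: 35.6
```

```bash
cat > last.py <<'E'
from h import *
to([(442,-300.5,80),(442,-300.5,28)])
E
python3 last.py
```

```text
held pt [ 443.7 -274.   168.6] tcp [ 439.9 -274.7  139.8] z axis [-0.131 -0.023 -0.991] yaw 101.8
(442, -300.5, 80) [-0.47 -2.59  8.86]
(442, -300.5, 28) [-0.69 -0.02  5.15]
```

>>> jog_arm(steps=[-0.2,-1.3,2,0,-0.2,-1.2,2,0,-0.1,0,2,0,0,0,2,0,0,0,0,0,0,0,0,0])

```text
clock: 20.55
tcp_pos: [440.8, -297.9, 56.0]
tool_rot: [0.3, -2.994, 0.014]
contact_force: [0.9, -0.5, 0.9]
gripper_width: 35.7
```

```bash
python3 last.py
```

```text
held pt [ 444.6 -297.3   84.7] tcp [ 440.8 -297.9   56. ] z axis [-0.131 -0.022 -0.991] yaw 101.4
(442, -300.5, 80) [ 0.25 -0.27  0.51]
(442, -300.5, 28) [-0.69 -0.02  5.15]
```

>>> jog_arm(steps=[0,-0.2,1,0,-0.1,-0.1,1,0,-0.1,0,1,0,-0.1,0,1,0,-0.1,0,1,0,0,0,0,0,0,0,0,0])

```text
clock: 21.25
tcp_pos: [440.7, -301.4, 3.3]
tool_rot: [0.299, -2.997, 0.017]
contact_force: [0.6, -0.5, 0.6]
gripper_width: 35.7
```

```bash
python3 last.py
```

```text
held pt [ 444.4 -300.7   32.1] tcp [ 440.7 -301.4    3.3] z axis [-0.127 -0.024 -0.992] yaw 101.4
(442, -300.5, 80) [ 0.85  0.08 -4.72]
(442, -300.5, 28) [-0.67 -0.01  5.16]
```

>>> jog_arm(steps=[0.2,0,0.2,0,0,0,0.2,0,0,0,0,0])

```text
clock: 21.55
tcp_pos: [438.4, -302.2, -0.1]
tool_rot: [0.299, -2.998, 0.017]
contact_force: [-0.3, -0.2, 0.3]
gripper_width: 35.7
```

>>> jog_arm(steps=[0,0,0,0,0,0,0,0,0,0,0,0,0,0,0,0], gripper=0.1)

```text
clock: 21.95
tcp_pos: [438.4, -301.2, 0.7]
tool_rot: [0.3, -2.998, 0.016]
contact_force: [-1.2, 0.6, 0.9]
gripper_width: 16.7
```

>>> jog_arm(steps=[0,0,-3,0,0,0,-4,0,0,0,-4,6.3,0,0,-3,6.3,0,0,0,0,0,0,0,0])

```text
clock: 22.55
tcp_pos: [456.4, -299.6, 142.9]
tool_rot: [-0.044, -3.014, 0.039]
contact_force: [-0.8, 0.3, -0.6]
gripper_width: 16.8
```

Run:
```python
from h import *
to([(647,57,150),(647,57,97)]);print(robot.get_obs()['joint_pos'].round(2))
```

```text
held pt [ 460.1 -298.9  171.6] tcp [ 456.4 -299.6  142.9] z axis [-0.127 -0.024 -0.992] yaw 88.4
(647, 57, 150) [-17.71  36.14  -1.08]
(647, 57, 97) [-0.67  0.15  5.26]
[ 0.5   0.71 -0.09  1.77  0.19  0.79  1.83]
```

>>> jog_arm(steps=[-1.3,2.7,-0.1,0,-1.3,2.8,-0.2,0,-1.3,2.8,-0.2,0,-1.3,2.8,-0.2,0,-1.3,2.8,-0.2,0,-1.3,2.8,-0.2,0,-1.3,2.8,-0.2,0,-1.3,2.8,-0.2,0,-1.3,2.8,-0.2,0,-1.3,2.8,-0.2,0,-1.3,2.8,-0.2,0,-1.3,2.6,-0.2,0,-1,2,0,0,0,0,0,0,0,0,0,0])

```text
clock: 24.05
tcp_pos: [621.3, 56.0, 104.6]
tool_rot: [-0.031, -2.97, 0.044]
contact_force: [0.4, -1.1, -1.1]
gripper_width: 17.1
```

Run:
```python
from h import *
to([(647,57,120),(647,57,97)]);print(robot.get_obs()['joint_pos'].round(2))
```

```text
held pt [626.3  56.8 133.2] tcp [621.3  56.  104.6] z axis [-0.17  -0.028 -0.985] yaw 88.9
(647, 57, 120) [-2.27  0.1   0.95]
(647, 57, 97) [-0.39  0.07  2.27]
[-0.12  0.89 -0.08  1.45  0.07  0.98  1.32]
```

>>> jog_arm(steps=[-1.2,0,0.5,0,-1.1,0,0.5,0,0,0,0,0,0,0,0,0])

```text
clock: 24.45
tcp_pos: [639.0, 49.5, 87.4]
tool_rot: [-0.036, -2.962, 0.05]
contact_force: [0.4, 1.0, -0.1]
gripper_width: 16.8
```

Run:
```python
from h import *
to([(647,57,98)])
```

```text
held pt [644.2  50.4 115.9] tcp [639.   49.5  87.4] z axis [-0.178 -0.031 -0.983] yaw 88.8
(647, 57, 98) [-0.58  0.73  1.69]
```

>>> jog_arm(steps=[-0.3,0.4,0,0,-0.2,0.3,0.3,0,0,0,0.7,0,0,0,0.4,0,0,0,0,0,0,0,0,0])

```text
clock: 25.05
tcp_pos: [640.8, 55.4, 71.8]
tool_rot: [-0.037, -2.961, 0.051]
contact_force: [0.0, -0.5, -0.8]
gripper_width: 17.0
```

Run:
```python
from h import *
to([(647,57,98)])
```

```text
held pt [646.   56.4 100.3] tcp [640.8  55.4  71.8] z axis [-0.179 -0.032 -0.983] yaw 88.7
(647, 57, 98) [-0.13  0.07  0.21]
```

>>> jog_arm(steps=[-0.1,0,0.2,0,0,0,0,0])

```text
clock: 25.25
tcp_pos: [641.2, 55.6, 69.6]
tool_rot: [-0.037, -2.961, 0.051]
contact_force: [-0.7, 0.7, -0.5]
gripper_width: 16.5
```

>>> jog_arm(steps=[0,0,0,0,0,0,0,0,0,0,0,0,0,0,0,0,0.6,0,-3,0,0.7,0,-3,0,0.7,0,-2,0,0,0,0,0], gripper=0.42)

```text
clock: 26.05
tcp_pos: [636.5, 58.6, 154.5]
tool_rot: [-0.037, -2.962, 0.051]
contact_force: [-0.0, 0.5, 0.4]
gripper_width: 35.9
```

Run:
```python
from h import *
o=robot.get_obs();c=snap('wrist');s=snap('side')
hsv=cv2.cvtColor(c['pixels'],cv2.COLOR_RGB2HSV)
for n,p in dict(back=(680,94.5,82),front=(611,92.5,82),left=(645,129,82),right=(646,58,82)).items():
    u=proj(c,p).astype(int);print(n,u,hsv[u[1]-2:u[1]+3,u[0]-2:u[0]+3].reshape(-1,3).mean(0).round())
a=c['pixels'][100:330,180:500];b=cv2.resize(s['pixels'][20:220,240:420],None,fx=2.4,fy=2.4)
im=np.zeros((480,760,3),np.uint8);im[:230,:320]=a;im[:480,325:325+432]=b;cv2.imwrite('pics/w8.png',im[:,:,::-1])
for q in [(726,93,102),(703,93,255),(703,-2,255),(703,188,255)]: print(q,proj(s,q).round(1),((proj(s,q)-[240,20])*2.4+[325,0]).round())
print(o['tcp_pos'])
```

```text
back [363 257] [103.  14. 129.]
front [360 177] [105.  25. 129.]
left [404 216] [106.  30. 131.]
right [319 218] [106.  29. 135.]
(726, 93, 102) [374.2 137.6] [647. 282.]
(703, 93, 255) [369.7  77.3] [636. 138.]
(703, -2, 255) [390.1  92.4] [685. 174.]
(703, 188, 255) [352.2  64.4] [594. 107.]
[636.50631779  58.59975499 154.4650033 ]
```

View pics/w8.png

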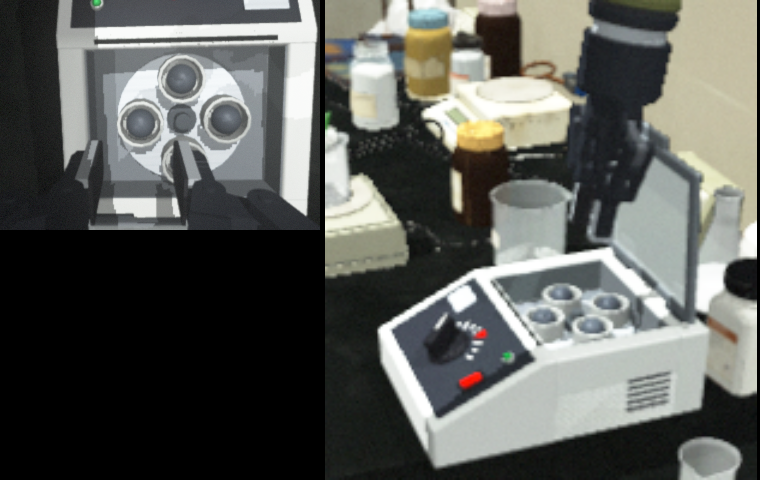

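The wrist and side views show steel balls in all four cups. The lid stands open at about 1.5 rad. I'll close the gripper, rise, and go over behind the lid.

Run:
```python
from h import *
to([(640,90,292),(755,93,292),(755,93,225),(720,93,225)],d=22)
```

```text
held pt [638.8  58.8 173.2] tcp [634.7  58.1 151.5] z axis [-0.184 -0.033 -0.982] yaw 88.7
(640, 90, 292) [  2.14   2.67 -11.8 ]
(755, 93, 292) [-11.29   0.55  -2.12]
(755, 93, 225) [-1.22  0.25  6.58]
(720, 93, 225) [ 3.44 -0.08  0.64]
```

>>> jog_arm(steps=[0.5,0.6,-2.4,0,0.4,0.6,-2.4,0,0.4,0.5,-2.4,0,0.4,0.5,-2.4,0,0.4,0.5,-2.4,0,0,0,0,0,0,0,0,0], gripper=0)

```text
clock: 26.85
tcp_pos: [632.5, 88.5, 263.8]
tool_rot: [-0.039, -2.936, 0.059]
contact_force: [0.0, 0.1, -0.1]
gripper_width: -0.1
```

Run:
```python
from h import *
to([(640,90,296),(755,93,296),(755,93,225)],d=22);print(robot.get_obs()['joint_pos'].round(2))
```

```text
held pt [637.   89.3 285.3] tcp [632.5  88.5 263.8] z axis [-0.203 -0.037 -0.978] yaw 88.7
(640, 90, 296) [-0.08  0.03 -1.11]
(755, 93, 296) [-11.25   0.55  -2.35]
(755, 93, 225) [-1.44  0.3   6.95]
[-0.17  0.77 -0.08  1.18  0.04  1.4   1.3 ]
```

>>> jog_arm(steps=[-0.4,0,-0.8,0,-1.6,0.1,-0.6,0,-1.6,0.1,-0.5,0,-1.6,0.1,-0.5,0,-1.6,0.1,-0.4,0,-1.6,0.1,-0.4,0,-1.6,0,-0.3,0,-1.6,0,-0.3,0,0,0,0,0,0,0,0,0])

```text
clock: 27.85
tcp_pos: [749.7, 85.1, 252.2]
tool_rot: [-0.044, -2.9, 0.074]
contact_force: [-1.1, -0.0, 0.2]
gripper_width: 0.4
```

Run:
```python
from h import *
to([(755,93,290),(755,93,225)],d=22);print(robot.get_obs()['joint_pos'].round(2))
```

```text
held pt [755.   86.2 273.5] tcp [749.7  85.1 252.2] z axis [-0.238 -0.046 -0.97 ] yaw 88.6
(755, 93, 290) [ 0.41  0.59 -1.63]
(755, 93, 225) [-1.54  0.35  6.31]
[-0.17  1.08 -0.05  0.51  0.04  1.8   1.35]
```

>>> jog_arm(steps=[-0.3,0.3,1.2,0,-0.3,0.3,1.2,0,-0.3,0.2,1.2,0,-0.2,0,1,0,0,0,0,0,0,0,0,0])

```text
clock: 28.45
tcp_pos: [744.8, 89.3, 201.3]
tool_rot: [-0.044, -2.893, 0.076]
contact_force: [-0.5, 0.3, -0.5]
gripper_width: -0.1
```

Run:
```python
from h import *
to([(740,93,222),(725,93,222),(700,93,215)],d=22)
```

```text
held pt [750.2  90.4 222.6] tcp [744.8  89.3 201.3] z axis [-0.245 -0.048 -0.968] yaw 88.6
(740, 93, 222) [0.98 0.24 0.3 ]
(725, 93, 222) [ 1.45 -0.04  0.37]
(700, 93, 215) [ 2.25 -0.02  1.29]
```

>>> jog_arm(steps=[0.8,0.1,0.3,0,0.8,0.1,0.3,0,0.7,0,0.3,0,0.9,0,0.4,0,0.9,0,0.4,0,0.9,0,0.5,0,0,0,0,0])

```text
clock: 29.15
tcp_pos: [695.9, 91.3, 197.6]
tool_rot: [-0.048, -2.914, 0.074]
contact_force: [-0.8, -0.5, 0.2]
gripper_width: 0.1
```

Run:
```python
from h import *
s=snap('side')
to([(697,93,213),(670,93,199),(647,93,180)],d=22)
b=cv2.resize(s['pixels'][20:220,240:440],None,fx=3,fy=3);cv2.imwrite('pics/s9.png',b[:,:,::-1])
```

```text
held pt [701.5  92.2 219.3] tcp [696.6  91.2 197.9] z axis [-0.224 -0.046 -0.973] yaw 88.4
(697, 93, 213) [0.3  0.1  0.71]
(670, 93, 199) [2.32 0.   1.97]
(647, 93, 180) [1.82 0.04 2.37]
```

View pics/s9.png

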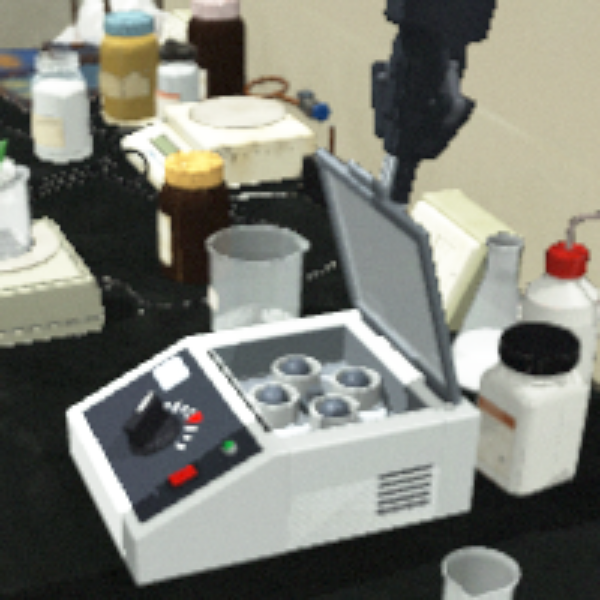

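The lid has started to close: its front edge is at about (350,170), with the finger behind it. I'll continue along the arc.

>>> jog_arm(steps=[0.3,0.1,0.7,0,0.8,0,0.6,0,0.8,0,0.6,0,0.7,0,0.7,0,0.6,0,0.8,0,0.6,0,0.8,0,0.5,0,0.8,0])

```text
clock: 29.9
tcp_pos: [650.5, 91.9, 161.5]
tool_rot: [-0.052, -2.934, 0.07]
contact_force: [0.6, 0.4, 2.8]
gripper_width: 0.1
```

Run:
```python
from h import *
to([(647,93,180),(630,93,155),(620,93,127),(617,93,109)],d=22)
```

```text
held pt [655.   92.9 183. ] tcp [650.5  91.9 161.5] z axis [-0.205 -0.043 -0.978] yaw 88.3
(647, 93, 180) [0.72 0.   0.46]
(630, 93, 155) [1.15 0.08 2.79]
(620, 93, 127) [0.41 0.11 2.94]
(617, 93, 109) [-0.07  0.08  1.82]
```

>>> jog_arm(steps=[0.5,0,0.6,0,0.5,0,0.8,0,0.5,0,0.9,0,0.4,0,0.9,0,0.2,0,0.9,0,0.1,0,0.8,0,0.1,0,0.6,0,0,0,0.4,0])

```text
clock: 30.7
tcp_pos: [614.8, 91.6, 105.8]
tool_rot: [-0.052, -2.936, 0.067]
contact_force: [-1.1, 0.9, 1.8]
gripper_width: 0.0
```

Run:
```python
from h import *
to([(617,93,127),(617,93,112),(617,93,104)],d=22)
```

```text
held pt [619.3  92.5 127.3] tcp [614.8  91.6 105.8] z axis [-0.203 -0.042 -0.978] yaw 88.2
(617, 93, 127) [0.22 0.04 0.07]
(617, 93, 112) [-0.3   0.07  1.47]
(617, 93, 104) [-0.16  0.04  0.78]
```

>>> jog_arm(steps=[0,0,0.4,0,-0.1,0,0.4,0,-0.1,0,0.4,0,-0.1,0,0.3,0,0,0,0,0])

```text
clock: 31.2
tcp_pos: [613.9, 90.8, 88.4]
tool_rot: [-0.052, -2.934, 0.067]
contact_force: [0.8, -0.0, 0.3]
gripper_width: 0.1
```

>>> jog_arm(steps=[0,0,0.3,0,0,0,0.2,0,0,0,0,0])

```text
clock: 31.5
tcp_pos: [613.6, 90.7, 83.3]
tool_rot: [-0.052, -2.936, 0.067]
contact_force: [0.1, 0.1, 0.9]
gripper_width: 0.1
```

>>> jog_arm(steps=[0,0,0.2,0,0,0,0.2,0,0,0,0,0])

```text
clock: 31.8
tcp_pos: [613.3, 90.7, 79.4]
tool_rot: [-0.052, -2.937, 0.066]
contact_force: [0.3, 1.1, 0.6]
gripper_width: -0.1
```

>>> jog_arm(steps=[0,0,0.2,0,0,0,0.2,0,0,0,0,0])

```text
clock: 32.1
tcp_pos: [613.3, 90.7, 77.3]
tool_rot: [-0.052, -2.939, 0.066]
contact_force: [0.6, 0.3, 1.0]
gripper_width: 0.0
```

>>> jog_arm(steps=[0,0,0.3,0,0,0,0.3,0,0,0,0,0,0,0,0,0])

```text
clock: 32.5
tcp_pos: [614.0, 90.3, 77.7]
tool_rot: [-0.054, -2.943, 0.066]
contact_force: [-0.5, -0.9, 0.2]
gripper_width: 0.2
```

The arm is blocked at 77.7 mm, so the lid is on its stop. I'll retreat up and look at the lid and knob together.

>>> jog_arm(steps=[0.2,0,-1.2,0,0.8,0,-2,0,1,0,-2,0,1,0,-2,0,1,0,-1,0,0,0,0,0,0,0,0,0])

```text
clock: 33.2
tcp_pos: [589.4, 93.9, 167.9]
tool_rot: [-0.055, -2.941, 0.069]
contact_force: [0.3, -0.4, -0.2]
gripper_width: 0.1
```

Run:
```python
from h import *
s=snap('side');c=snap('wrist');o=robot.get_obs();T=R.from_rotvec(o['tool_rot']).as_matrix();print(o['tcp_pos'],T.round(3).tolist())
np.savez('k.npz',**{k:c[k] for k in('pixels','K','origin','rotation')})
k=c['pixels'];hsv=cv2.cvtColor(k,cv2.COLOR_RGB2HSV)
kp=proj(c,(511,91,80)).round().astype(int);print('knob px',kp)
x0=int(np.clip(kp[0]-75,0,490));y0=int(np.clip(kp[1]-75,0,250))
a=cv2.resize(k[y0:y0+150,x0:x0+150],(400,400),interpolation=cv2.INTER_CUBIC);b=cv2.resize(s['pixels'][70:220,240:390],(400,400),interpolation=cv2.INTER_CUBIC)
cv2.imwrite('pics/k10.png',np.hstack([a,b])[:,:,::-1]);print('crop',x0,y0)
```

```text
[589.2915396   93.88781084 167.44997167] [[-0.979, 0.032, -0.2], [0.042, 0.998, -0.043], [0.198, -0.05, -0.979]]
knob px [316 118]
crop 241 43
```

View pics/k10.png

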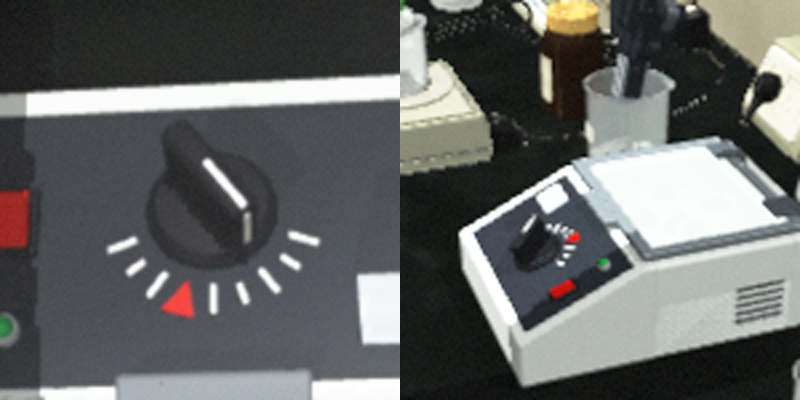

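The picture shows the lid flush over the chamber. The knob pointer is at about 0.43 rad: bar end at (247,243), scale centre at (212,211), red tip at (185,283). Next I compute the knob position and check the lid edge.

```bash
cat > knob.py <<'E'
from h import *
n=np.array([-np.sin(np.radians(25)),0,np.cos(np.radians(25))])
MO=np.array([605.5,93,0])
def onpanel(c,u,v,h=0,MO=MO):
    p0=MO+np.array([-85,0,71.5])+h*n; d=ray(c,u,v); return c['origin']+d*((p0-c['origin'])@n)/(d@n)
E
python3 - <<'E'
from knob import *
d=np.load('k.npz');c={k:d[k] for k in d}
f=lambda x,y:(241+x*.375,43+y*.375)
K0=onpanel(c,*f(212,211));K6=onpanel(c,*f(212,208),6);print('axis panel',K0.round(1),'skirt',K6.round(1),(K6-6*n).round(1))
K=K0
e1=np.array([np.cos(np.radians(25)),0,np.sin(np.radians(25))]);e2=np.array([0,1.,0])
for nm,p,h in[('t0',(303,240),0),('t1.2',(213,298),0),('red tip',(186,283),0),('t2.4',(122,244),0),('bar base end',(247,242),6),('bar top end',(246,208),27)]:
    q=onpanel(c,*f(*p),h)-h*n-K; a=np.arctan2(q@e2,q@e1);print(nm,'r',np.hypot(q@e1,q@e2).round(1),'phi',a.round(2),'u,y',(q@e1).round(1),(q@e2).round(1))
s=snap('side')
for z in(98,106,113):
    for y in(0,186): print(z,y,((proj(s,(575.5,y,z))-[240,70])/.375+[400,0]).round(0))
print('panel/top edge', [((proj(s,(x,-7,z))-[240,70])/.375+[400,0]).round(0).tolist() for x,z in((465.5,46),(575.5,97),(742.5,97))])
to([(K0[0]+5,K0[1]+60,150)],d=29)
E
```

```text
axis panel [513.4  94.3  68.2] skirt [513.2  94.6  74.7] [515.8  94.6  69.3]
t0 r 32.7 phi 1.18 u,y 12.4 30.2
t1.2 r 32.6 phi -0.0 u,y 32.6 -0.0
red tip r 28.3 phi -0.32 u,y 26.8 -8.9
t2.4 r 32.6 phi -1.21 u,y 11.4 -30.5
bar base end r 19.6 phi 0.63 u,y 15.8 11.6
bar top end r 19.8 phi 0.62 u,y 16.2 11.5
98 0 [642. 265.]
98 186 [569. 167.]
106 0 [642. 256.]
106 186 [569. 160.]
113 0 [642. 249.]
113 186 [568. 153.]
panel/top edge [[517.0, 349.0], [645.0, 270.0], [827.0, 233.0]]
held pt [595.   95.  195.6] tcp [589.2  93.8 167.2] z axis [-0.2   -0.043 -0.979] yaw 88.1
(np.float64(518.4300563987201), np.float64(154.34205627630345), 150) [6.84 5.9  5.74]
```

Run:
```python
from h import *
s=snap('side');g=cv2.cvtColor(s['pixels'],cv2.COLOR_RGB2GRAY)
for y in(15,30,160,175):
    u0=proj(s,(575.5,y,106));print(y,u0.round(1),'col',[(v,int(g[v,int(round(u0[0]))])) for v in range(int(u0[1])-10,int(u0[1])+12)])
# hinge-side/right lid edge heights: edge line y=0 from hinge to front at given x
for x in(600,640,680):
    u0=proj(s,(x,0,106));print(x,u0.round(1),proj(s,(x,0,98)).round(1),proj(s,(x,-7,97)).round(1),[(v,int(g[v,int(round(u0[0]))])) for v in range(int(u0[1])-6,int(u0[1])+10)])
```

```text
15 [328.1 162.7] col [(152, 250), (153, 249), (154, 245), (155, 223), (156, 158), (157, 124), (158, 124), (159, 124), (160, 119), (161, 103), (162, 85), (163, 98), (164, 138), (165, 160), (166, 177), (167, 179), (168, 204), (169, 194), (170, 208), (171, 214), (172, 218), (173, 215)]
30 [325.7 159.5] col [(149, 252), (150, 251), (151, 242), (152, 232), (153, 220), (154, 207), (155, 206), (156, 208), (157, 157), (158, 113), (159, 92), (160, 74), (161, 110), (162, 150), (163, 173), (164, 179), (165, 196), (166, 210), (167, 184), (168, 115), (169, 57), (170, 72)]
160 [306.6 134.3] col [(124, 29), (125, 30), (126, 30), (127, 29), (128, 31), (129, 126), (130, 190), (131, 206), (132, 204), (133, 204), (134, 175), (135, 177), (136, 240), (137, 251), (138, 254), (139, 255), (140, 255), (141, 254), (142, 198), (143, 90), (144, 76), (145, 77)]
175 [304.7 131.8] col [(121, 23), (122, 25), (123, 27), (124, 31), (125, 29), (126, 29), (127, 31), (128, 35), (129, 47), (130, 178), (131, 173), (132, 149), (133, 182), (134, 247), (135, 254), (136, 255), (137, 255), (138, 254), (139, 230), (140, 139), (141, 81), (142, 74)]
600 [341.1 164. ] [341.  167.1] [342.3 169.1] [(157, 250), (158, 252), (159, 253), (160, 253), (161, 216), (162, 123), (163, 133), (164, 111), (165, 96), (166, 133), (167, 208), (168, 230), (169, 229), (170, 198), (171, 183), (172, 185)]
640 [357.9 160.7] [357.8 163.8] [359.1 165.7] [(154, 253), (155, 252), (156, 252), (157, 249), (158, 192), (159, 121), (160, 138), (161, 115), (162, 96), (163, 178), (164, 220), (165, 235), (166, 218), (167, 191), (168, 186), (169, 182)]
680 [374.3 157.5] [374.1 160.6] [375.4 162.5] [(151, 250), (152, 250), (153, 250), (154, 236), (155, 165), (156, 120), (157, 133), (158, 112), (159, 98), (160, 198), (161, 225), (162, 234), (163, 213), (164, 186), (165, 183), (166, 184)]
```

The side profile shows the lid edge parallel to the rim and at rim height, so it is shut. Now I bring the closed fingertip to the left (+y) of the pointer end.

>>> jog_arm(steps=[1,1,0.7,0,1.5,1,1,0,1.5,1,1,0,1.5,1,1,0,1,0.5,1,0,0,0,1,0,0,0,0,0,0,0,0,0])

```text
clock: 34.2
tcp_pos: [513.7, 138.1, 115.0]
tool_rot: [-0.06, -2.934, 0.074]
contact_force: [1.0, -0.6, -0.1]
gripper_width: 0.0
```

Run:
```python
from h import *
to([(521,140,120),(521,140,93),(521,120,93)],d=29)
```

```text
held pt [519.7 139.4 143.3] tcp [513.7 138.1 115. ] z axis [-0.205 -0.046 -0.978] yaw 88.0
(521, 140, 120) [-0.6   0.19  2.25]
(521, 140, 93) [-0.55  0.15  2.64]
(521, 120, 93) [-0.09 -2.    0.09]
```

>>> jog_arm(steps=[-0.3,0.1,1.2,0,-0.3,0.1,1.2,0,-0.3,0.1,1.2,0,-0.2,0,1,0,0,0,0,0,0,0,0,0])

```text
clock: 34.8
tcp_pos: [517.7, 136.7, 62.5]
tool_rot: [-0.065, -2.936, 0.075]
contact_force: [-0.1, -1.3, 0.3]
gripper_width: 0.1
```

```bash
cat > kn.py <<'E'
from knob import *
K=np.array([514,94.4,68.5]);e1=np.array([np.cos(np.radians(25)),0,np.sin(np.radians(25))])
c=snap('wrist');d=dict(pixels=c['pixels']);o=robot.get_obs()
def P(u,y,h): return K+u*e1+np.array([0,y,0])+h*n
# rectified top plane of the bar (h=27) : u down, y right, 5 px/mm, +-30 mm
q=[proj(c,P(u,y,27)) for u,y in((-30,-30),(-30,30),(30,30),(30,-30))]
H=cv2.getPerspectiveTransform(np.float32(q),np.float32([(0,0),(300,0),(300,300),(0,300)]))
w=cv2.warpPerspective(c['pixels'],H,(300,300));hsv=cv2.cvtColor(w,cv2.COLOR_RGB2HSV)
m=((hsv[:,:,2]>140)&(hsv[:,:,1]<70)).astype(np.uint8)
yy,xx=np.mgrid[:300,:300];m[(xx-150)**2+(yy-150)**2>(21*5)**2]=0
N,l,st,ce=cv2.connectedComponentsWithStats(m)
for i in range(1,N):
    if st[i,4]>40:
        pts=np.argwhere(l==i)[:,::-1].astype(np.float32);v=cv2.fitLine(pts,cv2.DIST_L2,0,.01,.01).ravel();v=v[:2]*np.sign(v[1])
        print('white',st[i,4],'c(y,u)',((ce[i]-150)/5).round(1),'line phi',np.arctan2(v[0],v[1]).round(2),'pos phi',np.arctan2(*(ce[i]-150)).round(2),'value line',(1.2-np.arctan2(v[0],v[1])).round(2))
to([(521,120,93)],d=29);print(o['contact_force'].round(1))
E
python3 kn.py
```

```text
white 662 c(y,u) [ -1.  -18.7] line phi -1.34 pos phi -3.09 value line 2.54
white 1805 c(y,u) [4.1 6.7] line phi 0.61 pos phi 0.55 value line 0.59
white 75 c(y,u) [-14.7  14.3] line phi 0.78 pos phi -0.8 value line 0.42
white 86 c(y,u) [11.7 16.6] line phi -0.96 pos phi 0.61 value line 2.16
held pt [523.5 138.   90.9] tcp [517.6 136.7  62.6] z axis [-0.204 -0.046 -0.978] yaw 87.8
(521, 120, 93) [ 0.2  -1.82 -0.07]
[ 0.3 -0.6 -0.1]
```

The measurement works: the pointer line gives 0.59 rad. I'll push in -y.

>>> jog_arm(steps=[0.1,-0.8,-0.1,0,0.1,-0.8,-0.1,0,0,-0.6,0,0,0,-0.5,0,0,0,0,0,0])

```text
clock: 35.35
tcp_pos: [516.3, 108.1, 68.7]
tool_rot: [-0.066, -2.94, 0.072]
contact_force: [0.4, 0.8, 1.3]
gripper_width: 0.1
```

```bash
python3 kn.py
```

```text
white 298 c(y,u) [ -4.  -19.4] line phi -1.33 pos phi -2.94 value line 2.53
white 2265 c(y,u) [5.6 8.6] line phi 0.61 pos phi 0.58 value line 0.59
held pt [522.  109.5  97. ] tcp [516.2 108.3  68.6] z axis [-0.2   -0.044 -0.979] yaw 87.8
(521, 120, 93) [0.07 1.06 0.37]
[0.1 0.3 1. ]
```

The fingertip rose 6 mm and may be above the bar. I'll back off, go lower and push again.

>>> jog_arm(steps=[0,0.9,-0.1,0,0,0.8,0,0,0,0.6,0,0,0,0,0,0,0,0,0.6,0,0,0,0.5,0,0,0,0,0])

```text
clock: 36.1
tcp_pos: [514.2, 133.9, 56.1]
tool_rot: [-0.061, -2.938, 0.073]
contact_force: [-0.8, 0.7, -0.7]
gripper_width: 0.0
```

```bash
python3 kn.py|tail -4
```

```text
white 81 c(y,u) [11.4 16.9] line phi -1.06 pos phi 0.6 value line 2.26
held pt [520.2 135.2  84.7] tcp [514.4 133.9  56.3] z axis [-0.201 -0.045 -0.979] yaw 87.9
(521, 120, 93) [ 0.02 -1.55 -0.76]
[ 0.2  0.4 -1.1]
```

>>> jog_arm(steps=[0,-0.7,-0.1,0,0,-0.7,0,0,0,-0.5,0,0,0,0,0,0])

```text
clock: 36.55
tcp_pos: [516.6, 115.5, 59.1]
tool_rot: [-0.063, -2.944, 0.067]
contact_force: [-0.0, 1.3, 0.7]
gripper_width: -0.2
```

```bash
python3 kn.py
```

```text
white 271 c(y,u) [ -2.4 -19.6] line phi 1.53 pos phi -3.02 value line -0.33
white 1802 c(y,u) [3.1 7.5] line phi 0.45 pos phi 0.39 value line 0.75
white 53 c(y,u) [16.9 11.7] line phi -0.52 pos phi 0.96 value line 1.72
white 85 c(y,u) [ 8.6 18.4] line phi -1.09 pos phi 0.44 value line 2.29
held pt [522.  116.6  87.4] tcp [516.3 115.4  59. ] z axis [-0.196 -0.041 -0.98 ] yaw 87.9
(521, 120, 93) [ 0.22  0.31 -0.54]
[ 0.2  1.6 -0.8]
```

The knob is turning (0.75). Continuing.

>>> jog_arm(steps=[0,-0.4,0,0,0,-0.4,0,0,0,0,0,0])

```text
clock: 36.9
tcp_pos: [519.3, 110.3, 60.3]
tool_rot: [-0.06, -2.951, 0.059]
contact_force: [0.7, 0.4, -0.5]
gripper_width: -0.0
```

```bash
python3 kn.py
```

```text
white 1767 c(y,u) [1.1 8.2] line phi 0.2 pos phi 0.14 value line 1.0
white 316 c(y,u) [12.8 15.1] line phi -0.9 pos phi 0.7 value line 2.1
white 82 c(y,u) [ 3.9 19.9] line phi -1.41 pos phi 0.2 value line 2.61
held pt [524.6 111.2  88.7] tcp [519.1 110.1  60.2] z axis [-0.189 -0.036 -0.981] yaw 87.9
(521, 120, 93) [ 0.47  0.85 -0.39]
[1.6 1.1 1.3]
```

>>> jog_arm(steps=[-0.3,0.1,-0.1,0,-0.3,0,0,0,0,-0.5,0,0,0,-0.4,0,0,0,0,0,0])

```text
clock: 37.45
tcp_pos: [525.5, 101.7, 60.4]
tool_rot: [-0.06, -2.951, 0.059]
contact_force: [1.5, 0.7, -0.9]
gripper_width: -0.5
```

```bash
python3 kn.py
```

```text
white 1513 c(y,u) [-1.6  8.3] line phi -0.12 pos phi -0.19 value line 1.32
white 53 c(y,u) [-2.4 20.4] line phi 1.33 pos phi -0.12 value line -0.13
held pt [530.7 102.8  88.8] tcp [525.2 101.7  60.3] z axis [-0.19  -0.036 -0.981] yaw 87.9
(521, 120, 93) [ 1.1   1.67 -0.29]
[ 0.9  0.9 -0.5]
```

>>> jog_arm(steps=[0,-0.3,0,0,0,0,0,0])

```text
clock: 37.7
tcp_pos: [525.2, 98.7, 60.4]
tool_rot: [-0.059, -2.951, 0.059]
contact_force: [0.9, 0.5, 0.3]
gripper_width: -0.1
```

```bash
python3 kn.py
```

```text
white 1442 c(y,u) [-3.  8.] line phi -0.28 pos phi -0.36 value line 1.48
white 43 c(y,u) [-5.6 19.7] line phi 1.19 pos phi -0.28 value line 0.01
white 66 c(y,u) [ 2.4 20.5] line phi -1.5 pos phi 0.12 value line 2.7
held pt [530.4  99.8  88.8] tcp [524.9  98.7  60.4] z axis [-0.19  -0.036 -0.981] yaw 88.0
(521, 120, 93) [ 1.09  1.96 -0.3 ]
[1.2 0.7 0.2]
```

The knob reads 1.48, against a red mark measured at about 1.52. I'll retreat left, then up.

>>> jog_arm(steps=[0,0.5,0,0,0,0.8,0,0,0,0.5,-0.3,0,0,0,-2,0,0,0,-2.5,0,0,0,-2.5,0,0,0,-2,0,0,0,0,0,0,0,0,0,0,0,0,0])

```text
clock: 38.75
tcp_pos: [536.7, 121.7, 151.6]
tool_rot: [-0.053, -2.934, 0.071]
contact_force: [-0.3, -0.8, 0.6]
gripper_width: -0.1
```

```bash
python3 kn.py
python3 - <<'E'
from h import *
s=snap('side');t=snap('top');g=cv2.cvtColor(s['pixels'],cv2.COLOR_RGB2GRAY)
for x in(600,640,680):
    u0=proj(s,(x,0,98));print(x,u0.round(1),[(v,int(g[v,int(round(u0[0]))])) for v in range(int(u0[1])-6,int(u0[1])+4)])
t0=np.load('top0.npz')['pixels'];s0=np.load('side0.npz')['pixels']
for n,(a,b,r) in dict(top=(t['pixels'],t0,[(180,206,370,402),(145,167,330,352),(128,146,365,382),(138,154,388,404),(257,271,350,365)]),side=(s['pixels'],s0,[(200,238,385,414),(225,258,440,465),(260,286,447,475),(270,292,250,270),(265,285,378,396)])).items():
    for q in r: print(n,q,np.abs(a[q[0]:q[1],q[2]:q[3]].astype(int)-b[q[0]:q[1],q[2]:q[3]]).mean().round(1))
E
```

```text
white 2433 c(y,u) [-3.1  8.2] line phi -0.27 pos phi -0.36 value line 1.47
held pt [542.4 123.  179.7] tcp [536.4 121.7 151.4] z axis [-0.207 -0.044 -0.977] yaw 88.3
(521, 120, 93) [0.3  0.09 8.93]
[-0.6 -0.  -0.1]
600 [341.  167.1] [(161, 216), (162, 126), (163, 134), (164, 114), (165, 95), (166, 132), (167, 210), (168, 230), (169, 228), (170, 199)]
640 [357.8 163.8] [(157, 249), (158, 190), (159, 121), (160, 139), (161, 113), (162, 97), (163, 179), (164, 221), (165, 235), (166, 220)]
680 [374.1 160.6] [(154, 237), (155, 165), (156, 124), (157, 138), (158, 115), (159, 100), (160, 201), (161, 225), (162, 234), (163, 211)]
top (180, 206, 370, 402) 3.3
top (145, 167, 330, 352) 1.2
top (128, 146, 365, 382) 1.8
top (138, 154, 388, 404) 1.0
top (257, 271, 350, 365) 0.9
side (200, 238, 385, 414) 3.5
side (225, 258, 440, 465) 4.4
side (260, 286, 447, 475) 2.5
side (270, 292, 250, 270) 2.8
side (265, 285, 378, 396) 2.2
```

```bash
python3 -c "
from rig import workorder
print(workorder.job_done())"
```

```text
the job is handed in; nothing more can be done
None
```

The mill is ready to run and I handed the job in with the arm clear of everything, at about 39 s of the 72 s allowed. The hand-in reports no verdict, so the results below rest on my own camera checks.

- **Balls:** a steel ball went into each of the front, left and right cups. With the lid still open, the wrist and side views showed all four cups filled. I did not check them again after the lid shut, except that it closed fully.
- **Lid:** I pushed it shut slowly. In the side view its edge sits parallel to the rim and at rim height, and it had not moved at the last check.
- **Knob:** it turned from about 0.59 rad to 1.47–1.48 rad. The red mark is given as 1.50 and I measured it at about 1.52. A rougher estimate from where the pointer stripe sits gave 1.56, which is also within the limit.
- **Ceramic ball and bystanders:** image patches around them match the starting pictures, so I saw no sign that they moved.

Some things did not go as expected:
- **First grasp missed:** the fingertips sat 22–29 mm short of the reported tool point, so the fingers closed above the ball. I corrected for that afterwards.
- **Gripper reading:** the reported opening read about 7 mm too small.
- **Tool tilt:** the tool tilted by up to about 14 degrees over the long moves.
- **First knob push:** it slid over the bar, so I repeated it lower down.

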